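# Put the tiered stoneware food box together on the wrapping counter

### The arm

A 6-joint arm with a two-finger parallel gripper is mounted at the origin on the work surface. World frame = base frame: x ahead of the robot, y to its left, z up, the work surface at z = 0. Lengths are in m, angles in rad, forces in N, time in s.
With the tool pointing down it reaches from about 0.225 to 0.875 m from the base axis. Payload 3.4 kg.
Tool frame: the origin (TCP) lies midway between the tips of the shut fingers; the grasp point (between the pads) lies 19 mm behind it; z points along the fingers, y is the line along which they close (so a half turn about z gives the same grasp; the last joint's range is limited). The gripper opens to 85 mm and grips with 20 to 120 N. Pads are 22 mm wide; open, the fingers measure 114 mm over their backs; the gripper's body (76 mm by 85 mm) begins 54 mm behind the grasp point. The pads swing forward as they close: fully open they stand 13 mm farther back than shut.
Start: joints at [1.135, 0.276, 1.505, -0, 1.361, -0.121], TCP at [0.178, 0.547, 0.231] pointing down, gripper open.
Joint ranges: [-2.89, 2.89], [-0.75, 2.08], [0.22, 2.7], [-1.18, 4.32], [0.11, 2.71], [-2.7, 2.7]. Speed limits (rad/s): [2.57, 2.57, 3.14, 3.14, 3.14, 3.14].

### API

Orientations are given as a rotation vector (axis times angle).
In Python, from station import * gives the robot as it stands.
- The arm moves only by the tool play_rows, never from a script. Its argument "moves" is a list that holds one entry, the list of rows, each a list of 7 numbers: the shift along the tool's x, y, z in cm, then the turn, a rotation vector about the tool's x, y, z in degrees, then the finger opening in cm, from 0 to 8.54. A call has 1 to 12 rows; each row shifts and turns the commanded pose from where the row before left it, along the tool's axes as they then stand; what a row does not reach is not made up. A row lasts 1/8 s, in which the tool goes at most 62.5 mm and 10.7 degrees, less where a joint would pass 70% of its speed; a pose out of reach is approached as far as the arm can. A call is refused whole if a number of a shift passes 6.25 or a number of a turn 10.7, either way. A call with a gripper value outside its range is refused whole. The fingers move at their own pace and stop on an object; "force" is the grip in N (left out, the last holds). Time passes only in rows, so rows that do not move let the fingers close. It gives the time, the measured TCP pose, the force, the opening and the grip force at its end, in the units of the state.
- read_state(): the state, without advancing time (a new reading comes with each control period).
- get_image(name): name is "scene" or "top" or "wrist"; returns the picture (420x560x3 uint8, red, green, blue); there is no depth.
- camera_info(name): a dict with "K" (3x3 intrinsics, pixels), "k1" (the pictures are not rectified: a ray, as slopes to the right and down, at radius r is drawn at 1 + k1 r^2 times it, then the intrinsics apply), "R" (3x3) and "t" (3): a world point X has camera coordinates R X + t. Camera axes: x right, y down, z forward; pixel columns grow to the right and rows downward; lengths in m; the calibration is good to about 2 mm. A picture is of the moment at which its call begins: read the wrist's pose just before it. camera_info takes no time and is no camera call; for the wrist camera it gives the pose at the moment of the call.
- sign_off(): hands the job in; it is judged then, once.
The state is a dict: "time": time; "joint_pos": joint angles; "joint_vel": joint speeds; "tau": joint torques, N m; "tcp_pos": TCP position; "tool_rot": TCP orientation; "contact_force": force on the tool from outside, world axes, zero at the start; "wrist_torque": the same for the moment, N m; "opening": opening from 0.0 (shut) to 1.0 (fully open); "grip_force": force on a finger pad.
Only numpy, scipy, OpenCV 4.12 (cv2) and the standard library are available. Lean on these libraries where they do the work, as an engineer would, in place of code of your own. Each camera call takes 0.05 s, during which the arm holds its last target. There are 200 camera calls.

### The job

Put the stoneware food box back together where it stands on the pale wooden board: set the spare tier on the bottom tier, let go of it, and press down on it briefly but firmly with your fingertips (about 10 N) to feel that it lies flat; only then set the lid on top, let go, and press that down in the same way. Treat it as pottery: set the pieces down without dropping or banging them, leave the bottom tier where it is on the board, and do not disturb the other wares.

Things in the scene. Friction and masses are not known exactly. Their poses are not given: they have to be found in the camera images.
- base_tier: Bottom tier, loose, on the pale board: open dark brown stoneware box 160 (x) x 64 (y) x 50 mm high, 0.34 kg, walls 5 mm, floor top 10 mm above the underside. Its lowest 5 mm is an inset foot 140 x 44 mm. Origin: centre of the foot's underside, z up; rim 50 mm above it. Mouth inside the rim 150 x 54 mm.
- upper_tier: Spare tier, same as the bottom tier, loose on the table. Origin: centre of the foot's underside, z up, x lengthwise. Its foot drops 5 mm into the mouth of the tier below, 5 mm play all round, shoulder on the rim: its origin is then 45 mm above the bottom tier's. Either way round fits. Press it on its floor, 10 mm above the origin (40 mm below the rim, room 150 x 54 mm), or on the rim.
- lid: Lid, dark brown stoneware, 0.28 kg, right way up on the table: slab 160 (x) x 64 (y) x 10 mm on an inset foot 140 x 44 x 5 mm; flat top 15 mm above the underside. On it a ridge handle 70 (x) x 14 (y) mm, its top 33 mm above the underside. Origin: centre of the foot's underside. In place it is 45 mm above the upper tier's origin. Either way round fits. Press it on the ridge.
- board: Pale wooden board 200 (x) x 110 (y) x 10 mm, fixed for this job, on which the bottom tier stands, lengthwise. Origin: centre of its underside.
- vase: Bystander: tall ribbed brown stoneware vase, 120 mm across, 230 mm high, at the left of the table. Origin: centre of its underside.
- teacup: Bystander: brown stoneware teacup, 72 mm across, 75 mm high. Origin: centre of its underside.
- bowl: Bystander: pale green bowl, 124 mm across, 52 mm high. Origin: centre of its underside.
- flask: Bystander: white sake flask, 72 mm across, 125 mm high. Origin: centre of its underside.
- brush: Bystander: dusting brush, 170 mm long, lying on the table. Origin: under its middle.
- dish: Bystander: small brown oblong dish, 110 x 75 x 20 mm; not part of the food box. Origin: centre of its underside.
- kettle: Bystander: bronze kettle with arched handle, 132 mm across, 150 mm high, at the right of the table. Origin: centre of its underside.
Not all that is in view belongs to the job. Leave any orange look-alike of the base_tier alone.

How it is judged:
By the outcome, as a careful person would: the job done as asked, in the order asked, and still so for the second after the job is handed in, with the robot touching nothing.
It also fails if it takes over 67 s, if anything falls off the work surface, if the arm or the gripper's body presses on something with over 40 N, if the wrist force passes 120 N, or if a joint passes its speed limit or range.

## Working session

There is one attempt and no reset: what is moved stays moved. The work goes in short steps, Python scripts to look and compute and a tool call to move; the robot and the scene stay as the last step left them, time stands still between calls to the robot, and variables do not carry over. Pictures are saved under pics/ and viewed, at most 10 in all, crops included, and the job is handed in when it is done.

Besides the shell and the picture viewer there is one more tool, called after "Emit:" as name([rows], argument=value, ...), one row to a line, values as JSON. play_rows: Moves the arm, as the interface text tells. Its arguments: {"type":"object","properties":{"moves":{"type":"array"},"force":{"type":"number"}},"required":["moves"]}

```bash
mkdir -p pics; ls
python3 - <<'E'
from station import *
import cv2
s=read_state();print(s['time'],s['tcp_pos'],s['tool_rot'])
for n in("top","scene"):
    c=camera_info(n);print(n,c)
    cv2.imwrite(f"pics/{n}1.png",get_image(n)[...,::-1])
E
```

```text
pics
0.0 [0.177812   0.54626758 0.23043217] [-4.92348450e-01 -3.10222342e+00  2.76281154e-03]
top {'K': array([[539.32311966,   0.        , 282.48675639],
       [  0.        , 539.32311966, 214.45944039],
       [  0.        ,   0.        ,   1.        ]]), 'k1': 0.05328746336750741, 'R': array([[ 0.00171757, -0.99999211,  0.00358122],
       [-0.99869412, -0.00189817, -0.05105337],
       [ 0.05105976, -0.00348886, -0.99868951]]), 't': array([0.0074004 , 0.52375095, 1.86656663])}
scene {'K': array([[384.79639352,   0.        , 275.01705302],
       [  0.        , 384.79639352, 217.91782786],
       [  0.        ,   0.        ,   1.        ]]), 'k1': 0.005990228858652623, 'R': array([[ 0.39265794,  0.91965063, -0.00790299],
       [ 0.78475997, -0.33952046, -0.51853413],
       [-0.47955347,  0.19740459, -0.85502041]]), 't': array([-0.21953656, -0.40327874,  1.56669265])}
```

View pics/top1.png

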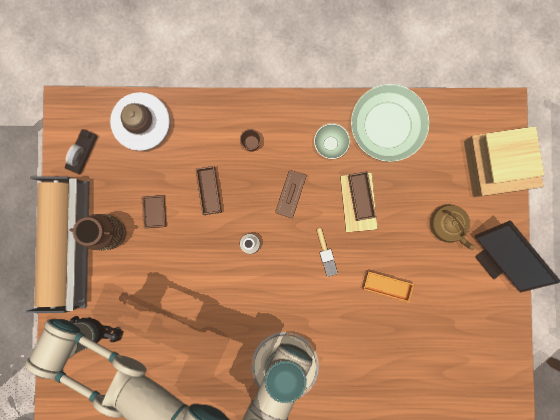

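View pics/scene1.png

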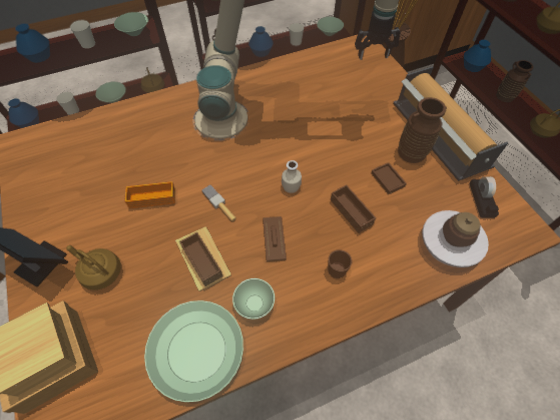

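Top view: spare tier at (209,191), lid at (291,193), base tier on board at (361,196); the small dish is at (154,211), orange look-alike at (388,285).

```bash
cat > h.py <<'E'
from station import *
import numpy as np, cv2
from scipy.spatial.transform import Rotation as Ro
def back(c,px,z):
    u=cv2.undistortPoints(np.float64(px).reshape(-1,1,2),c["K"],np.array([c["k1"],0,0,0.]))[:,0]
    d=np.c_[u,np.ones(len(u))]@c["R"]; o=-c["R"].T@c["t"]
    return (o+d*((z-o[2])/d[:,2])[:,None])[:,:2]
def proj(c,X):
    return cv2.projectPoints(np.float64(X).reshape(-1,1,3),cv2.Rodrigues(c["R"])[0],c["t"],c["K"],np.array([c["k1"],0,0,0.]))[0][:,0]
def togo(x,y,z,yaw):
    """shift in tool cm / turn about tool z in deg to TCP (x,y,z), tool down with tool y (closing line) at world angle yaw (deg)"""
    s=read_state();R=Ro.from_rotvec(s["tool_rot"]).as_matrix()
    a=np.degrees(np.arctan2(R[1,1],R[0,1]));d=(yaw-a+90)%180-90
    print("tool shift cm",(R.T@(np.array([x,y,z])-s["tcp_pos"])*100).round(2),"turn z",round(-d,1),"tilt",R[:,2].round(4),"yaw",a.round(1),"q6",s["joint_pos"][5].round(2),"t",s["time"],"F",s["contact_force"].round(1))
E
python3 - <<'E'
from h import *
im=cv2.imread("pics/top1.png");c=camera_info("top")
wood=np.median(im[150:260,180:330].reshape(-1,3),0);print(wood)
for n,(x,y),z in(("upper",(209,191),.05),("lid",(291,193),.015),("base",(361,196),.06)):
    w=34;g=im[y-w:y+w,x-w:x+w].astype(int)
    m=(g[...,2]<wood[2]*.72).astype(np.uint8)
    m=cv2.morphologyEx(m,cv2.MORPH_OPEN,np.ones((3,3)))
    k=max(cv2.findContours(m,0,cv2.CHAIN_APPROX_NONE)[0],key=cv2.contourArea)[:,0]+[x-w,y-w]
    p=back(c,k,z);(cx,cy),sz,a=cv2.minAreaRect(np.float32(p*1000))
    b=cv2.boxPoints(((cx,cy),sz,a));e=max(b[1]-b[0],b[2]-b[1],key=np.linalg.norm)
    print(n,cx,cy,sz,"long axis deg",np.degrees(np.arctan2(e[1],e[0]))%180)
q=read_state();print(camera_info("wrist"))
E
python3 -c "
import cv2;i=cv2.imread('pics/top1.png')[140:260,130:410];cv2.imwrite('pics/crop1.png',cv2.resize(i,None,fx=2.8,fy=2.8,interpolation=cv2.INTER_CUBIC))"
```

```text
[ 86. 128. 192.]
upper 607.3450317382812 228.99256896972656 (156.3695831298828, 20.123476028442383) long axis deg 7.6935067Traceback (most recent call last):
  File "<stdin>", line 8, in <module>
ValueError: max() iterable argument is empty
```

View pics/crop1.png

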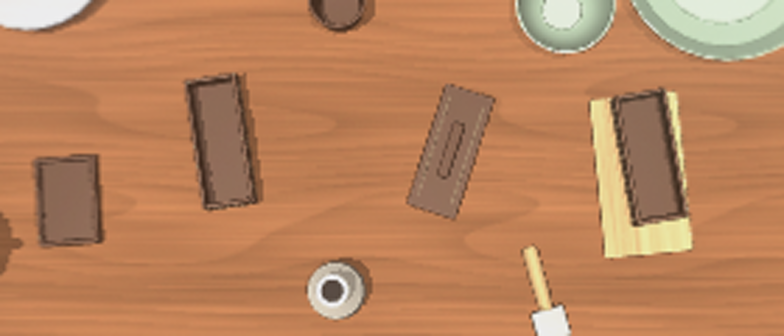

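Crop shows the spare tier (222,141), lid with ridge (450,150) and base tier (650,158) near the right edge of its board, all a few degrees off x.

```bash
cat >> h.py <<'E'
def seg(im,c,p,z,w,lo=1.9,lum=170):
    x,y=map(int,p);x0,y0=max(x-w,0),max(y-w,0);g=cv2.GaussianBlur(im,(3,3),0)[y0:y+w,x0:x+w].astype(float)
    m=((g[...,2]/(g[...,0]+1)<lo)&(g[...,2]<lum)).astype(np.uint8)
    m=cv2.morphologyEx(m,cv2.MORPH_CLOSE,np.ones((5,5)));m=cv2.morphologyEx(m,cv2.MORPH_OPEN,np.ones((5,5)))
    k=max(cv2.findContours(m,0,cv2.CHAIN_APPROX_NONE)[0],key=cv2.contourArea)[:,0]+[x0,y0]
    (cx,cy),sz,a=cv2.minAreaRect(np.float32(back(c,k,z)*1000))
    b=cv2.boxPoints(((cx,cy),sz,a));e=max(b[1]-b[0],b[2]-b[1],key=np.linalg.norm)
    return np.round([cx,cy,*sz,(np.degrees(np.arctan2(e[1],e[0]))+90)%180-90],1),k
E
python3 - <<'E'
from h import *
im=cv2.imread("pics/top1.png");c=camera_info("top")
for n,p,z in(("upper",(209,191),.05),("lid",(291,193),.015),("base",(361,196),.06)):
    print(n,im[p[1]+5,p[0]],seg(im,c,p,z,34)[0])
togo(.61,.23,.231,98)
print(camera_info("wrist"))
E
```

```text
upper [ 89 108 144] [604.3 262.2 160.7  65.6   8.5]
lid [47 61 85] [597.1 -19.5  61.9 157.2 -18.3]
base [ 87 106 141] [ 586.3 -259.2  160.2   70.5   10.2]
tool shift cm [-5.089e+01 -1.670e+01 -3.000e-02] turn z -26.0 tilt [-7.0e-04 -1.5e-03 -1.0e+00] yaw 72.0 q6 -0.12 t 0.1 F [-0.3  0.6  0.5]
{'K': array([[313.9539419 ,   0.        , 276.83049922],
       [  0.        , 313.9539419 , 213.42113577],
       [  0.        ,   0.        ,   1.        ]]), 'k1': -0.02402652885668136, 'R': array([[ 3.10979392e-01,  9.50416396e-01, -7.02204147e-04],
       [ 9.14125244e-01, -2.98902424e-01,  2.73920387e-01],
       [ 2.60128537e-01, -8.58254979e-02, -9.61752114e-01]]), 't': array([-0.57366426, -0.03452778,  0.37672283])}
```

Emit:
play_rows([
  [[-5.5,-1.5,0,0,0,0,8.54],[-5.5,-1.5,0,0,0,0,8.54],[-5.5,-1.5,0,0,0,0,8.54],[-5.5,-1.5,0,0,0,0,8.54],[-5.5,-1.5,0,0,0,0,8.54],[-5.5,-1.5,0,0,0,0,8.54],[-5.5,-1.5,0,0,0,0,8.54],[-5.5,-1.5,0,0,0,0,8.54],[-5.3,-1.5,0,0,0,0,8.54],[0,0,0,0,0,-9,8.54],[0,0,0,0,0,-9,8.54],[0,0,0,0,0,-8.5,8.54]],
], force=40)

```text
time: 1.6
tcp_pos: [0.6049, 0.2653, 0.2304]
tool_rot: [0.238, -3.131, 0.0]
contact_force: [-0.1, -0.4, 0.9]
opening: 0.998
grip_force: 0.0
```

Emit:
play_rows([
  [[0,0,0,0,0,0,8.54],[0,0,0,0,0,0,8.54]],
])

```text
time: 1.85
tcp_pos: [0.6048, 0.2658, 0.231]
tool_rot: [0.229, -3.133, 0.0]
contact_force: [-0.8, 0.6, -0.2]
opening: 0.999
grip_force: 0.0
```

Run:
```python
from h import *
togo(.604,.262,.231,98.5)
c=camera_info("wrist");im=get_image("wrist")[...,::-1].copy()
p=proj(c,[[.604,.262,.05]])[0];print(p)
r,k=seg(im,c,p,.05,150);print(r)
for q in k[::2]: cv2.circle(im,tuple(map(int,q)),1,(0,255,0),-1)
cv2.imwrite("pics/w1.png",im)
```

```text
tool shift cm [ 0.14 -0.36  0.  ] turn z -0.1 tilt [-6.e-04 -1.e-04 -1.e+00] yaw 98.4 q6 -1.41 t 1.85 F [-0.8  0.6 -0.2]
[274.02712103 191.66387643]
[603.8 264.5 157.7  63.2   8.7]
```

View pics/w1.png

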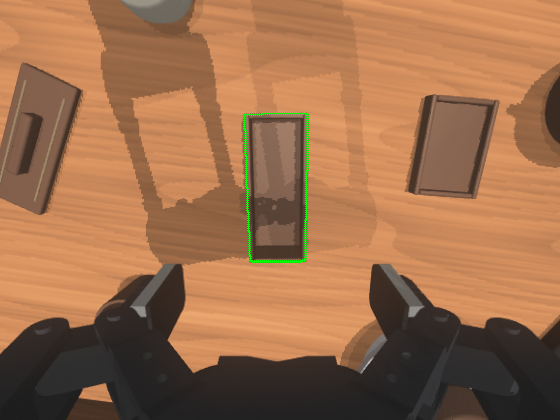

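The wrist view outlines the spare tier cleanly at (277,187); it is centred within about 1 mm of the tool.

Emit:
play_rows([
  [[0.1,-0.1,4,0,0,-0.2,8.54],[0,0,5,0,0,0,8.54],[0,0,5,0,0,0,8.54],[0,0,4,0,0,0,8.54],[0,0,2.5,0,0,0,8.54],[0,0,1.6,0,0,0,8.54],[0,0,0,0,0,0,8.54],[0,0,0,0,0,0,7.2],[0,0,0,0,0,0,6.2],[0,0,0,0,0,0,5.5],[0,0,0,0,0,0,5.5],[0,0,0,0,0,0,5.5]],
], force=40)

```text
time: 3.4
tcp_pos: [0.6054, 0.2652, 0.012]
tool_rot: [-0.237, 3.129, 0.002]
contact_force: [-0.6, 1.5, 5.8]
opening: 0.744
grip_force: 47.2
```

Emit:
play_rows([
  [[0,0,0,0,0,0,5.5],[0,0,0,0,0,0,5.5]],
])

```text
time: 3.65
tcp_pos: [0.6054, 0.2652, 0.012]
tool_rot: [-0.237, 3.129, 0.002]
contact_force: [-0.2, 0.9, 6.0]
opening: 0.744
grip_force: 47.2
```

Emit:
play_rows([
  [[0,0,-0.5,0,0,0,5.5],[0,0,-1.5,0,0,0,5.5],[0,0,-4,0,0,0,5.5],[0,0,-5,0,0,0,5.5],[0,0,-5,0,0,0,5.5],[0.4,-2,-3,0,0,0,5.5],[0.7,-4.5,0,0,0,0,5.5],[0.7,-4.5,0,0,0,0,5.5],[0.7,-4.5,0,0,0,0,5.5],[0.7,-4.5,0,0,0,0,5.5],[0.7,-4.5,0,0,0,0,5.5],[0.7,-4.5,0,0,0,0,5.5]],
])

```text
time: 5.15
tcp_pos: [0.6017, -0.0304, 0.2006]
tool_rot: [0.237, -3.132, -0.0]
contact_force: [0.9, -0.3, -3.7]
opening: 0.744
grip_force: 46.3
```

Emit:
play_rows([
  [[0.7,-4.5,0,0,0,0,5.5],[0.4,-2.5,0,0,0,0,5.5],[0,0,0,0,0,0,5.5],[0,0,0,0,0,0,5.5]],
])

```text
time: 5.65
tcp_pos: [0.6016, -0.0992, 0.2003]
tool_rot: [0.237, -3.132, -0.002]
contact_force: [0.4, 0.5, -3.3]
opening: 0.741
grip_force: 46.1
```

Run:
```python
from h import *
togo(.586,-.259,.2,99)
c=camera_info("wrist");im=get_image("wrist")[...,::-1].copy()
np.save("cw2.npy",c,allow_pickle=True);cv2.imwrite("pics/w2raw.png",im)
p=proj(c,[[.586,-.259,.06]])[0];print(p)
r,k=seg(im,c,p,.06,110);print(r)
for q in k[::2]: cv2.circle(im,tuple(map(int,q)),1,(0,255,0),-1)
cv2.imwrite("pics/w2.png",im)
```

```text
tool shift cm [ 3.950e+00 -1.556e+01  1.000e-02] turn z -0.3 tilt [-6.0e-04  1.1e-03 -1.0e+00] yaw 98.7 q6 -2.0 t 5.65 F [ 0.4  0.5 -3.3]
[103.28280451 159.74569141]
[ 583.8 -252.8  157.4   81.     9.9]
```

View pics/w2.png

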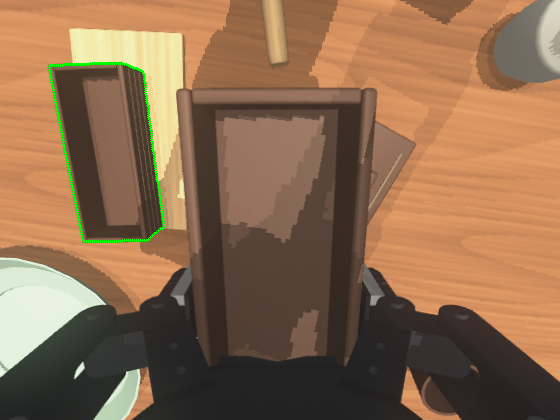

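Wrist view: base tier outline at (105,155) includes its right outer wall; I need the rim corners, so zoom.

```bash
python3 -c "
import cv2;i=cv2.imread('pics/w2raw.png')[50:255,35:195];cv2.imwrite('pics/c2.png',cv2.resize(i,None,fx=2.9,fy=2.9,interpolation=cv2.INTER_CUBIC))"
```

```text
(no output)
```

View pics/c2.png

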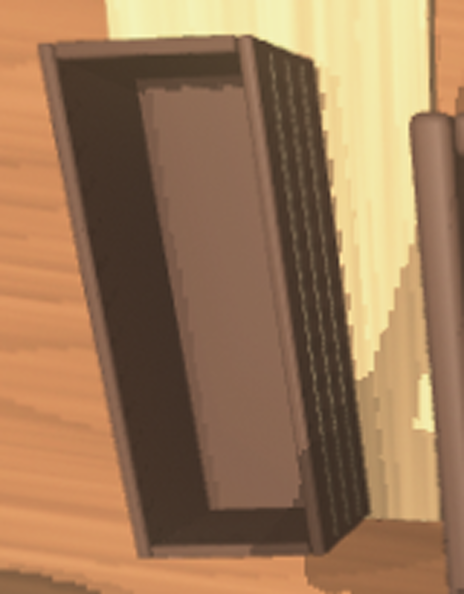

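Rim corners in the crop: (39,44), (250,36), (322,554), (138,556); held tier's end rim runs (178,91)–(376,91) in the full image.

Run:
```python
from h import *
c=np.load("cw2.npy",allow_pickle=True).item()
p=np.array([[39,44],[250,36],[322,554],[138,556]])/2.9+[35,50]-.2
P=back(c,p,.06);print(P.round(4),P.mean(0).round(4))
for a,b in((0,3),(1,2),(0,1),(3,2)):
    d=P[b]-P[a];print(np.linalg.norm(d).round(4),(np.degrees(np.arctan2(d[1],d[0]))%180).round(1))
h=back(c,[[178,91],[376,91]],.2003+.038);print(h,h.mean(0),"tcp .6016 -.0992")
```

```text
[[ 0.5134 -0.3057]
 [ 0.5029 -0.2449]
 [ 0.658  -0.2182]
 [ 0.668  -0.2793]] [ 0.5856 -0.262 ]
0.1569 9.7
0.1574 9.8
0.0617 99.8
0.0619 99.3
[[ 0.52782019 -0.14199638]
 [ 0.51870679 -0.08160806]] [ 0.52326349 -0.11180222] tcp .6016 -.0992
```

Emit:
play_rows([
  [[1,-4,0,0,0,0,5.5],[1,-4,0,0,0,0,5.5],[1,-4,0,0,0,0,5.5],[1,-3.9,0,0,0,0,5.5],[0,0,2,0,0,-1,5.5],[0,0,4,0,0,0,5.5],[0,0,4,0,0,0,5.5],[0,0,1.5,0,0,0,5.5],[0,0,0,0,0,0,5.5],[0,0,0,0,0,0,5.5],[0,0,0,0,0,0,5.5]],
])

```text
time: 7.08
tcp_pos: [0.5876, -0.2636, 0.0872]
tool_rot: [-0.265, 3.127, -0.003]
contact_force: [0.5, 0.1, -3.6]
opening: 0.741
grip_force: 46.4
```

Run:
```python
from h import *
togo(.586,-.262,.067,99.75)
```

```text
tool shift cm [0.14 0.19 2.02] turn z -0.1 tilt [ 0.0031 -0.0017 -1.    ] yaw 99.7 q6 -2.27 t 7.075 F [ 0.5  0.1 -3.6]
```

Emit:
play_rows([
  [[0.1,0.2,0,0,0,0,5.5],[0,0,0.4,0,0,0,5.5],[0,0,0.4,0,0,0,5.5],[0,0,0.3,0,0,0,5.5],[0,0,0.2,0,0,0,5.5],[0,0,0.1,0,0,0,5.5],[0,0,0.1,0,0,0,5.5],[0,0,0.1,0,0,0,5.5],[0,0,0.1,0,0,0,5.5],[0,0,0,0,0,0,5.5],[0,0,0,0,0,0,5.5]],
])

```text
time: 8.45
tcp_pos: [0.5852, -0.2612, 0.0683]
tool_rot: [-0.265, 3.13, 0.0]
contact_force: [0.7, 0.3, -4.2]
opening: 0.743
grip_force: 46.4
```

Emit:
play_rows([
  [[0,0,0.05,0,0,0,5.5],[0,0,0.05,0,0,0,5.5],[0,0,0,0,0,0,5.5]],
])

```text
time: 8.82
tcp_pos: [0.5852, -0.2613, 0.0673]
tool_rot: [-0.265, 3.13, 0.0]
contact_force: [-0.3, 0.3, -4.0]
opening: 0.741
grip_force: 46.5
```

Emit:
play_rows([
  [[0,0,0.05,0,0,0,5.5],[0,0,0.05,0,0,0,5.5],[0,0,0,0,0,0,5.5]],
])

```text
time: 9.2
tcp_pos: [0.5852, -0.2613, 0.0671]
tool_rot: [-0.265, 3.13, -0.0]
contact_force: [-1.2, 1.5, 4.1]
opening: 0.741
grip_force: 47.3
```

Emit:
play_rows([
  [[0,0,0.04,0,0,0,5.5],[0,0,0,0,0,0,5.5]],
])

```text
time: 9.45
tcp_pos: [0.5852, -0.2613, 0.067]
tool_rot: [-0.265, 3.13, -0.0]
contact_force: [-3.2, 1.3, 5.7]
opening: 0.746
grip_force: 47.8
```

Emit:
play_rows([
  [[0,0,0,0,0,0,6.5],[0,0,0,0,0,0,7],[0,0,0,0,0,0,7.8],[0,0,0,0,0,0,8.54],[0,0,0,0,0,0,8.54],[0,0,-0.5,0,0,0,8.54],[0,0,-1.5,0,0,0,8.54],[0,0,-4,0,0,0,8.54],[0,0,-5,0,0,0,8.54],[0,0,-5,0,0,0,8.54],[0,0,0,0,0,10,4],[0,0,0,0,0,10,0]],
])

```text
time: 10.95
tcp_pos: [0.5856, -0.2615, 0.2286]
tool_rot: [0.292, 3.124, -0.002]
contact_force: [0.4, 0.6, -0.4]
opening: 0.602
grip_force: 0.0
```

Emit:
play_rows([
  [[0,0,0,0,0,10,0],[0,0,0,0,0,10,0],[0,0,0,0,0,10,0],[0,0,0,0,0,10,0],[0,0,0,0,0,10,0],[0,0,0,0,0,10,0],[0,0,0,0,0,10,0],[0,0,0,0,0,0,0],[0,0,0,0,0,0,0]],
])

```text
time: 12.08
tcp_pos: [0.5852, -0.2613, 0.2266]
tool_rot: [2.023, 2.402, 0.0]
contact_force: [0.4, -0.2, 0.2]
opening: 0.0
grip_force: 0.0
```

Run:
```python
from h import *
togo(.5855,-.262,.065,9.75)
c=camera_info("wrist");im=get_image("wrist")[...,::-1].copy()
cv2.imwrite("pics/w3.png",im)
print(proj(c,[[.5855,-.262,.105]]))
```

```text
tool shift cm [-6.000e-02  1.000e-02  1.616e+01] turn z 0.0 tilt [ 8.e-04 -4.e-04 -1.e+00] yaw 9.8 q6 -0.7 t 12.075 F [ 0.4 -0.2  0.2]
[[276.90477348 207.65099317]]
```

View pics/w3.png

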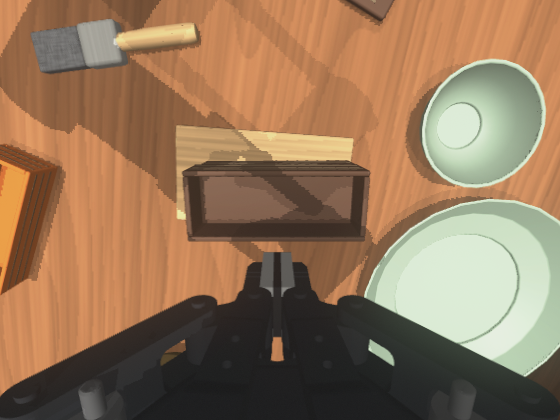

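The spare tier (277,200) sits square on the base; fingertips are over its middle.

Emit:
play_rows([
  [[0,0,4,0,0,0,0],[0,0,4,0,0,0,0],[0,0,3,0,0,0,0],[0,0,2,0,0,0,0],[0,0,1.5,0,0,0,0],[0,0,0.7,0,0,0,0],[0,0,0.4,0,0,0,0],[0,0,0.2,0,0,0,0],[0,0,0,0,0,0,0],[0,0,0,0,0,0,0]],
])

```text
time: 13.38
tcp_pos: [0.5854, -0.2614, 0.0684]
tool_rot: [2.026, 2.4, 0.0]
contact_force: [0.8, 1.2, -0.2]
opening: 0.001
grip_force: 0.0
```

Emit:
play_rows([
  [[0,0,0.1,0,0,0,0],[0,0,0.05,0,0,0,0],[0,0,0,0,0,0,0]],
])

```text
time: 13.75
tcp_pos: [0.5851, -0.2612, 0.0663]
tool_rot: [-2.026, -2.401, -0.0]
contact_force: [0.4, 0.7, -0.7]
opening: 0.002
grip_force: 0.0
```

Emit:
play_rows([
  [[0,0,0.05,0,0,0,0],[0,0,0.05,0,0,0,0],[0,0,0,0,0,0,0]],
])

```text
time: 14.12
tcp_pos: [0.5851, -0.2612, 0.0653]
tool_rot: [-2.026, -2.4, -0.0]
contact_force: [0.0, -0.8, 0.3]
opening: -0.001
grip_force: 0.0
```

Emit:
play_rows([
  [[0,0,0.04,0,0,0,0],[0,0,0,0,0,0,0]],
])

```text
time: 14.38
tcp_pos: [0.5852, -0.2613, 0.0651]
tool_rot: [2.026, 2.401, 0.0]
contact_force: [-0.8, -0.4, 1.3]
opening: 0.008
grip_force: 0.5
```

Emit:
play_rows([
  [[0,0,0.05,0,0,0,0],[0,0,0,0,0,0,0]],
])

```text
time: 14.62
tcp_pos: [0.5852, -0.2613, 0.0651]
tool_rot: [2.026, 2.4, 0.0]
contact_force: [-1.7, 0.6, 5.2]
opening: -0.0
grip_force: 2.6
```

Emit:
play_rows([
  [[0,0,0.05,0,0,0,0],[0,0,0,0,0,0,0]],
])

```text
time: 14.88
tcp_pos: [0.5852, -0.2613, 0.0651]
tool_rot: [2.026, 2.4, 0.0]
contact_force: [-2.2, 1.5, 8.1]
opening: 0.001
grip_force: 3.8
```

Emit:
play_rows([
  [[0,0,0.05,0,0,0,0],[0,0,0,0,0,0,0],[0,0,0,0,0,0,0],[0,0,0,0,0,0,0],[0,0,0,0,0,0,0]],
])

```text
time: 15.5
tcp_pos: [0.5852, -0.2613, 0.065]
tool_rot: [2.026, 2.4, 0.0]
contact_force: [-3.0, 1.2, 9.2]
opening: -0.004
grip_force: 5.0
```

Emit:
play_rows([
  [[0,0,-0.5,0,0,0,0],[0,0,-1.5,0,0,0,0],[0,0,-4,0,0,0,0],[0,0,-5,0,0,0,0],[0,0,-4,0,0,0,0],[4.7,1.1,0,0,0,0,0],[4.7,1.1,0,0,0,0,2],[4.7,1.1,0,0,0,0,4],[4.7,1.1,0,0,0,0,5],[4.8,0.9,0,0,0,0,5],[0,0,0,0,0,-10.3,5],[0,0,0,0,0,-10.3,5]],
])

```text
time: 17.0
tcp_pos: [0.5979, -0.0187, 0.2142]
tool_rot: [1.554, 2.73, 0.0]
contact_force: [-0.3, -0.6, -0.1]
opening: 0.588
grip_force: 0.0
```

Emit:
play_rows([
  [[0,0,0,0,0,-10.3,5],[0,0,0,0,0,-10.3,5],[0,0,0,0,0,-10.3,5],[0,0,0,0,0,-10.3,5],[0,0,0,0,0,0,5],[0,0,0,0,0,0,5]],
])

```text
time: 17.75
tcp_pos: [0.5979, -0.0197, 0.2138]
tool_rot: [0.51, 3.1, 0.0]
contact_force: [0.3, 0.0, 0.5]
opening: 0.581
grip_force: 0.0
```

Run:
```python
from h import *
togo(.597,-.0195,.2,71.7)
c=camera_info("wrist");im=get_image("wrist")[...,::-1].copy()
p=proj(c,[[.597,-.0195,.015]])[0];print(p)
r,k=seg(im,c,p,.015,110);print(r)
for q in k[::2]: cv2.circle(im,tuple(map(int,q)),1,(0,255,0),-1)
cv2.imwrite("pics/w4.png",im)
```

```text
tool shift cm [ 0.09 -0.01  1.38] turn z -0.4 tilt [ 4.e-04  0.e+00 -1.e+00] yaw 71.3 q6 -1.39 t 17.75 F [0.3 0.  0.5]
[277.20590762 188.39276449]
[595.2 -19.1  63.2 157.4 -18.1]
```

View pics/w4.png

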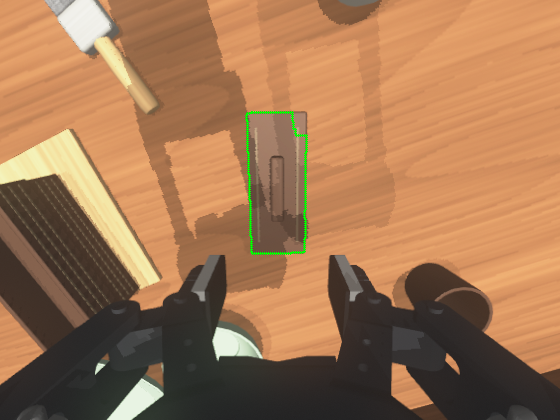

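Wrist view: lid outline centred at (277,183), ridge at (277,185), in line with the fingers.

Emit:
play_rows([
  [[0.25,0,4,0,0,-0.6,4],[0,0,5,0,0,0,4],[0,0,5,0,0,0,4],[0,0,3,0,0,0,4],[0,0,1.5,0,0,0,4],[0,0,0.8,0,0,0,4],[0,0,0,0,0,0,4],[0,0,0,0,0,0,4]],
])

```text
time: 18.8
tcp_pos: [0.5965, -0.019, 0.0218]
tool_rot: [0.49, 3.101, 0.0]
contact_force: [0.4, 0.3, 0.6]
opening: 0.468
grip_force: 0.0
```

Emit:
play_rows([
  [[0,0,0.4,0,0,0,4],[0,0,0,0,0,0,3],[0,0,0,0,0,0,2.2],[0,0,0,0,0,0,1.6],[0,0,0,0,0,0,1.2],[0,0,0,0,0,0,0.8],[0,0,0,0,0,0,0.8],[0,0,0,0,0,0,0.8]],
], force=50)

```text
time: 19.8
tcp_pos: [0.5955, -0.0189, 0.0167]
tool_rot: [0.49, 3.103, 0.0]
contact_force: [0.4, 0.5, 3.3]
opening: 0.149
grip_force: 49.6
```

Emit:
play_rows([
  [[0,0,-0.3,0,0,0,0.8],[0,0,-0.7,0,0,0,0.8],[0,0,0,0,0,0,0.8],[0,0,0,0,0,0,0.8]],
])

```text
time: 20.3
tcp_pos: [0.5953, -0.0189, 0.0264]
tool_rot: [-0.49, -3.103, -0.0]
contact_force: [-0.0, 0.3, -3.7]
opening: 0.151
grip_force: 48.8
```

Emit:
play_rows([
  [[0,0,-2,0,0,0,0.8],[0,0,-4,0,0,0,0.8],[0,0,-5,0,0,0,0.8],[0,0,-5,0,0,0,0.8],[0,0,-3,0,0,0,0.8],[-1.2,-4.4,0,0,0,0,0.8],[-1.2,-4.4,0,0,0,0,0.8],[0,0,0,0,0,-9.3,0.8],[0,0,0,0,0,-9.3,0.8],[0,0,0,0,0,-9.2,0.8],[0,0,0,0,0,0,0.8],[0,0,0,0,0,0,0.8]],
])

```text
time: 21.8
tcp_pos: [0.5909, -0.1099, 0.2162]
tool_rot: [0.267, -3.13, -0.0]
contact_force: [-0.5, -0.5, -3.5]
opening: 0.151
grip_force: 49.5
```

Run:
```python
from h import *
togo(.5852,-.2613,.2,99.75)
c=camera_info("wrist");im=get_image("wrist")[...,::-1].copy()
np.save("cw5.npy",c,allow_pickle=True);print(read_state()["tcp_pos"])
p=proj(c,[[.5855,-.262,.105]])[0].astype(int);print(p)
x0,y0=max(p[0]-110,0),max(p[1]-140,0);print(x0,y0)
cv2.imwrite("pics/c5.png",cv2.resize(im[y0:y0+240,x0:x0+320],None,fx=2.5,fy=2.5,interpolation=cv2.INTER_CUBIC))
```

```text
tool shift cm [  3.13 -14.82   1.62] turn z -0.0 tilt [-5.e-04  2.e-04 -1.e+00] yaw 99.7 q6 -2.04 t 21.8 F [-0.5 -0.5 -3.5]
[ 0.59100241 -0.10996569  0.21631397]
[ 94 174]
0 34
```

View pics/c5.png

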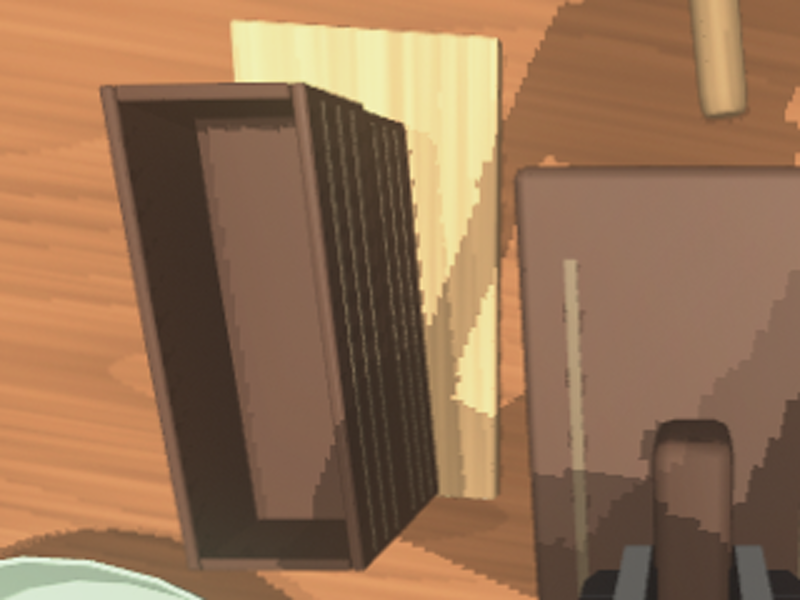

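Upper tier rim corners in the crop: (101,87), (303,84), (364,570), (190,570); the held lid's left far corner is at (517,168).

Run:
```python
from h import *
c=np.load("cw5.npy",allow_pickle=True).item()
P=back(c,np.array([[101,87],[303,84],[364,570],[190,570]])/2.5+[0,34]-.2,.105);print(P.round(4),P.mean(0).round(4))
for a,b in((0,3),(1,2),(0,1),(3,2)):
    d=P[b]-P[a];print(np.linalg.norm(d).round(4),(np.degrees(np.arctan2(d[1],d[0]))%180).round(1))
print("lid corner in tool xy from tcp", end=' ')
d=back(c,[[517/2.5,168/2.5+34]],.2163-.0017)[0]-[.591,-.110];a=np.radians(9.75)
print(d@[np.cos(a),np.sin(a)],d@[-np.sin(a),np.cos(a)],"expect -.08 -.032")
```

```text
[[ 0.5118 -0.3042]
 [ 0.5014 -0.2435]
 [ 0.6562 -0.2165]
 [ 0.6669 -0.2777]] [ 0.5841 -0.2605]
0.1574 9.7
0.1572 9.9
0.0616 99.7
0.0621 99.9
lid corner in tool xy from tcp -0.07911476717224858 -0.030699450620533048 expect -.08 -.032
```

Emit:
play_rows([
  [[0.8,-3.7,0,0,0,0,0.8],[0.8,-3.7,0,0,0,0,0.8],[0.8,-3.7,0,0,0,0,0.8],[0.8,-3.7,0,0,0,0,0.8],[0,0,2,0,0,0,0.8],[0,0,3,0,0,0,0.8],[0,0,2,0,0,0,0.8],[0,0,1,0,0,0,0.8],[0,0,0,0,0,0,0.8],[0,0,0,0,0,0,0.8]],
])

```text
time: 23.1
tcp_pos: [0.5857, -0.2617, 0.1376]
tool_rot: [-0.27, 3.128, -0.002]
contact_force: [-0.2, -0.3, -2.9]
opening: 0.148
grip_force: 49.7
```

Run:
```python
from h import *
togo(.5845,-.261,.1167,99.75)
```

```text
tool shift cm [0.11 0.09 2.09] turn z 0.1 tilt [ 0.0019 -0.001  -1.    ] yaw 99.9 q6 -2.27 t 23.1 F [-0.2 -0.3 -2.9]
```

Emit:
play_rows([
  [[0.1,0.1,0.4,0,0,0,0.8],[0,0,0.4,0,0,0,0.8],[0,0,0.4,0,0,0,0.8],[0,0,0.2,0,0,0,0.8],[0,0,0.1,0,0,0,0.8],[0,0,0.1,0,0,0,0.8],[0,0,0.1,0,0,0,0.8],[0,0,0,0,0,0,0.8],[0,0,0,0,0,0,0.8]],
])

```text
time: 24.22
tcp_pos: [0.5838, -0.2605, 0.1195]
tool_rot: [-0.27, 3.13, 0.0]
contact_force: [0.3, 0.6, -3.2]
opening: 0.15
grip_force: 49.8
```

Emit:
play_rows([
  [[0,0,0.1,0,0,0,0.8],[0,0,0.05,0,0,0,0.8],[0,0,0.05,0,0,0,0.8],[0,0,0,0,0,0,0.8]],
])

```text
time: 24.72
tcp_pos: [0.5838, -0.2605, 0.1174]
tool_rot: [0.27, -3.13, -0.0]
contact_force: [0.2, 0.6, -3.2]
opening: 0.151
grip_force: 49.8
```

Emit:
play_rows([
  [[0,0,0.05,0,0,0,0.8],[0,0,0.04,0,0,0,0.8],[0,0,0,0,0,0,0.8]],
])

```text
time: 25.1
tcp_pos: [0.5839, -0.2605, 0.1168]
tool_rot: [-0.27, 3.13, -0.0]
contact_force: [-0.7, -0.1, -2.4]
opening: 0.152
grip_force: 50.0
```

Emit:
play_rows([
  [[0,0,0.03,0,0,0,0.8],[0,0,0,0,0,0,0.8]],
])

```text
time: 25.35
tcp_pos: [0.5838, -0.2605, 0.1167]
tool_rot: [-0.27, 3.13, -0.0]
contact_force: [-1.0, -0.1, 1.6]
opening: 0.151
grip_force: 50.4
```

Emit:
play_rows([
  [[0,0,0,0,0,0,1.8],[0,0,0,0,0,0,2.6],[0,0,0,0,0,0,3.5],[0,0,0,0,0,0,3.5],[0,0,-0.5,0,0,0,3.5],[0,0,-1.5,0,0,0,3.5],[0,0,-2.5,0,0,0,3.5],[0,0,0,0,0,0,1],[0,0,0,0,0,0,0],[0,0,0,0,0,0,0],[0,0,0,0,0,0,0],[0,0,0,0,0,0,0]],
])

```text
time: 26.85
tcp_pos: [0.5837, -0.2604, 0.1607]
tool_rot: [0.27, -3.129, -0.001]
contact_force: [0.0, 0.4, 0.1]
opening: -0.006
grip_force: 0.0
```

Emit:
play_rows([
  [[0,0,1,0,0,0,0],[0,0,0.7,0,0,0,0],[0,0,0.4,0,0,0,0],[0,0,0.2,0,0,0,0],[0,0,0,0,0,0,0],[0,0,0,0,0,0,0]],
])

```text
time: 27.6
tcp_pos: [0.584, -0.2606, 0.1385]
tool_rot: [-0.27, 3.129, -0.0]
contact_force: [-0.2, 0.2, -0.6]
opening: -0.003
grip_force: 0.0
```

Emit:
play_rows([
  [[0,0,0.2,0,0,0,0],[0,0,0.1,0,0,0,0],[0,0,0.1,0,0,0,0],[0,0,0.05,0,0,0,0],[0,0,0,0,0,0,0],[0,0,0,0,0,0,0]],
])

```text
time: 28.35
tcp_pos: [0.5839, -0.2605, 0.1338]
tool_rot: [-0.27, 3.13, 0.0]
contact_force: [-0.4, 0.1, 0.7]
opening: 0.003
grip_force: 0.0
```

Emit:
play_rows([
  [[0,0,0.1,0,0,0,0],[0,0,0,0,0,0,0],[0,0,0,0,0,0,0]],
])

```text
time: 28.72
tcp_pos: [0.5839, -0.2606, 0.1331]
tool_rot: [-0.27, 3.129, -0.0]
contact_force: [-0.2, 0.5, 2.7]
opening: 0.003
grip_force: 1.2
```

Emit:
play_rows([
  [[0,0,0.05,0,0,0,0],[0,0,0.05,0,0,0,0],[0,0,0,0,0,0,0]],
])

```text
time: 29.1
tcp_pos: [0.584, -0.2606, 0.1331]
tool_rot: [-0.27, 3.129, -0.001]
contact_force: [-1.0, 1.3, 7.1]
opening: -0.001
grip_force: 3.6
```

Emit:
play_rows([
  [[0,0,0.04,0,0,0,0],[0,0,0,0,0,0,0],[0,0,0,0,0,0,0]],
])

```text
time: 29.48
tcp_pos: [0.584, -0.2606, 0.1331]
tool_rot: [-0.27, 3.129, -0.001]
contact_force: [-2.4, 1.0, 8.3]
opening: 0.003
grip_force: 4.4
```

Emit:
play_rows([
  [[0,0,0.06,0,0,0,0],[0,0,0,0,0,0,0],[0,0,0,0,0,0,0],[0,0,0,0,0,0,0]],
])

```text
time: 29.98
tcp_pos: [0.584, -0.2606, 0.133]
tool_rot: [-0.27, 3.128, -0.002]
contact_force: [-1.6, 1.0, 11.3]
opening: 0.004
grip_force: 5.6
```

Emit:
play_rows([
  [[0,0,-0.3,0,0,0,0],[0,0,-0.7,0,0,0,0],[0,0,-3,0,0,0,0],[0,0,-5,0,0,0,0],[0,0,-4,0,0,0,0],[0,4,0,0,0,0,0],[0,4,0,0,0,0,0],[0,4,0,0,0,0,0],[0,0,0,0,0,0,0],[0,0,0,0,0,0,0]],
])

```text
time: 31.22
tcp_pos: [0.5635, -0.1427, 0.2608]
tool_rot: [-0.271, 3.13, -0.001]
contact_force: [-1.0, -0.4, 0.2]
opening: -0.003
grip_force: 0.0
```

Run:
```python
from h import *
im=get_image("wrist")[...,::-1];cv2.imwrite("pics/w6.png",im)
```

```text
(no output)
```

View pics/w6.png

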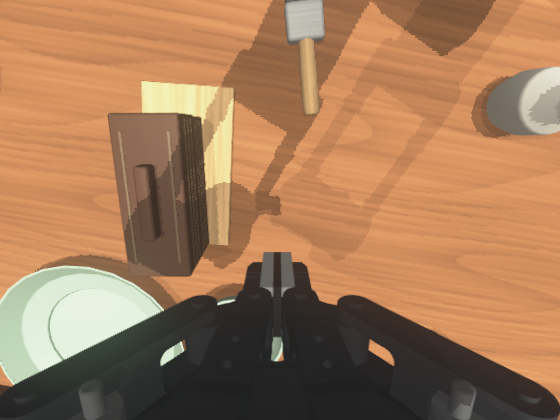

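The picture shows the box stacked square with its lid at (155,195) on the board. The bystanders in view look undisturbed and the gripper is clear.

```bash
python3 -c "
from station import *
print(sign_off())"
```

```text
the job is handed in; nothing more can be done
None
```

The food box is back together on its board and handed in at about 31 s: the spare tier was set, released and pressed at about 9 N, then the lid the same way at about 11 N, and the last picture shows the stack square with the wares in view undisturbed.

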